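# Raise the display and hold the purge lever half pressed

## Task

Get the dispensing controller ready for purging: by its black bar, raise the flip-up display to 60 degrees above flat and leave it standing there by its stiff hinge. Then, with the fingertips, press the yellow pad of the spring-loaded dead-man purge lever half way down, so that its pointer is in the green band (the lever level), never letting it reach the bottom of its travel, and finish while still holding it there. Leave everything else on the bench where it is.

Things in the scene. Friction and masses are not known exactly. Their poses are not given: they have to be found in the camera images.
- controller: dispensing controller, a white box with blue cheeks, 170 (x) x 254 (y) x 85 mm high, fixed to the bench; it and the lever unit may stand on either side. Origin under its centre; -x is its front (bar side, facing the robot within about 17 degrees), y runs along the display hinge, z up. A 30 mm deep blue hinge block along its back reaches 105 mm high
- display (a joint): opening angle of the display (rad): 0 = lying flat over the controller, grows as its front edge rises, up to 1.9; 60 degrees = 1.05. Starts between 0 and 0.25. The hinge is stiff: the display stays at any angle, and needs about 5 to 7 N at the bar to lift. The display is a blue panel 155 mm deep, 230 mm wide, 14 mm thick with a dark screen on its underside
- display_bar (a point): middle of the display's round black grip bar: 12 mm thick, 150 mm long, along the controller's y, 50 mm ahead of the panel's front edge, held by a thin arm at each end; free to grasp from above between the arms, and it can turn between the pads. 205 mm from the hinge axis, 105 mm above the bench when flat. Axes are the display's: -x points from hinge to bar
- display_hinge (a point): middle of the display's hinge axis, 105 mm above the bench, 70 mm behind the controller's centre; axes as the controller's; the hinge axis is y. From flat, the bar moves on an arc of 205 mm radius up and back (to +x)
- purge_unit: dead-man lever unit on a dark plate 230 x 120 x 20 mm, fixed. Origin under the middle (plate from -125 to +105 mm in x); -x is its front (pad side, facing the robot within 17 degrees), z up. Two grey pillars 115 mm high at the back carry the lever. Narrow scales 130 mm high beside it have white (top), green (12 mm, middle) and red (bottom) bands; a black pin on the lever is the pointer
- purge_lever (a joint): angle pressed (rad): 0 = released, the lever sloping up 0.25 rad towards its pad; 0.25 = half way, lever level; 0.5 = bottom stop, sloping down 0.25 rad. The spring returns it when let go; pushing down at the pad takes about 4 N to start, 8 N half way, 12 N at the bottom
- lever_pad (a point): middle of the top face of the yellow pad, 50 x 50 mm, 16 mm thick, at the lever's front end, 130 mm from the hinge and, at right angles to the lever, 14 mm above its line through the hinge: with the lever level it is 109 mm above the bench. Its axes, at 0, are those of the unit, and turn with the lever
- lever_hinge (a point): middle of the lever's hinge axis, 95 mm above the bench, 60 mm behind the unit's origin; axes as the unit's; the hinge axis is y
- cartridge_a: adhesive cartridge, black tube 44 mm thick, 180 mm long, blue cap, lying at the left side; origin under its middle. Bystander
- cartridge_b: second adhesive cartridge, same as the first, lying beside it. Bystander
- sample_plate: flat black sample plate 90 x 130 x 6 mm near the robot; origin under its middle. Bystander
- solvent_bottle: amber bottle, 64 mm diameter, 150 mm tall, standing at the back; origin under its middle. Bystander
- nozzle_tray: grey divided tray 120 x 160 x 35 mm at the right side; origin under its middle. Bystander
- screwdriver: red-handled screwdriver lying at the left, near the robot. Bystander
- vial: small white jar with blue cap, 36 mm diameter, 60 mm tall, at the back; origin under its middle. Bystander

How it is judged (in metres and radians):
On the way, in this order (a step that is already met when the one before it is completed fails the run):
1. the display stands at 60 degrees while the lever is still released (value of joint display between 0.91 and 1.19 rad and value of joint purge_lever below 0.06 rad), for 0.3 s.
2. the lever is held half way down by the fingers, the display still at 60 degrees (value of joint display between 0.91 and 1.19 rad and value of joint purge_lever between 0.17 and 0.33 rad and contact force between the fingers and purge_unit above 3 N), for 0.5 s.
At the end, for the whole second after the job is handed in: The display stands untouched at 60 degrees, give or take 8; the fingers push on the purge lever with over 3 N and hold it steady half way down (0.17 to 0.33 of 0.5 rad, pointer in the green band) through the last second; bystanders are within 30 mm of where they stood (all of step 2 and velocity of joint purge_lever between -0.1 and 0.1 rad/s and contact force between anything else and controller below 0.5 N and distance of each of cartridge_a, cartridge_b, sample_plate, solvent_bottle, nozzle_tray, screwdriver, vial from where it was at the start of the episode below 0.03 m); the arm keeps its last pose, push and grip.
It fails at once if the lever is pressed before the display is up (value of joint purge_lever above 0.12 rad and value of joint display below 0.85 rad).
It fails at once if the lever reaches the bottom of its travel (value of joint purge_lever above 0.46 rad).
It fails at once if a bystander is knocked more than 30 mm away (distance of any of cartridge_a, cartridge_b, sample_plate, solvent_bottle, nozzle_tray, screwdriver, vial from where it was at the start of the episode above 0.03 m).
It also fails if it takes over 50 s, if anything falls off the work surface, if the arm or the gripper's body presses on something with over 40 N, if the wrist force passes 120 N, or if a joint passes its speed limit or range.

## Robot

A 7-joint arm with a two-finger parallel gripper is mounted at the origin on the work surface. World frame = base frame: x ahead of the robot, y to its left, z up, the work surface at z = 0. Lengths are in m, angles in degrees, forces in N, time in s.
With the tool pointing down it reaches from about 0.4 to 0.875 m from the base axis. Payload 6.5 kg.
Tool frame: the origin (TCP) lies at the very end of the fingers, on their centre line; the grasp point (between the pads) lies 19 mm behind it; z points along the fingers, y is the line along which they close (so a half turn about z gives the same grasp; the last joint's range is limited). The gripper opens to 85 mm and grips with 20 to 120 N. Pads are 22 mm wide; open, the fingers measure 114 mm over their backs; the gripper's body (76 mm by 85 mm) begins 54 mm behind the grasp point. The pads swing forward as they close: fully open they stand 13 mm farther back than shut.
Start: joints at [72.239, 30.733, -0.252, 88.115, 0.149, 61.152, -4.079], TCP at [0.157, -0.631, 0.231] pointing down, gripper open.
Joint ranges: [-154.64, 154.64], [-21.42, 123.67], [-72.66, 72.17], [13.99, 137.28], [-74.86, 254.86], [10.95, 109.41], [-158.01, 158.01]. Speed limits (degrees/s): [136.94, 136.94, 180, 180, 180, 180, 180].

## Interface

Orientations are given as [roll, pitch, yaw] about the fixed x, y, z axes, in that order (R = Rz(yaw) Ry(pitch) Rx(roll)).
In Python, from plant import ctrl gives the robot as it stands.
- The arm moves only by the tool send_rows, never from a script. Its argument "targets" is a list of rows, each a list of 7 numbers: the shift along the tool's x, y, z in normalised numbers (1 is 0.5 m), then the turn, a rotation vector about the tool's x, y, z in fractions of the full range, 1 being pi/2 rad, then the opening, from -1 (shut) to 1 (fully open). A call has exactly 5 rows; each row is the pose to reach, as a shift and turn from the pose commanded when the call began, along the tool's axes at that moment; what a row does not reach only later rows make up. A row lasts 1/8 s, in which the tool goes at most 62.5 mm and 10.7 degrees, less where a joint would pass 70% of its speed; a pose out of reach is approached as far as the arm can. A call with a gripper value outside its range is refused whole. The fingers move at their own pace and stop on an object; "newtons" is the grip in N (left out, the last holds). Time passes only in rows, so rows that repeat a pose let the fingers close, or fill a call up. It gives the time, the measured TCP pose, the force, the opening and the grip force at its end, in the units of the state.
- ctrl.get_state(): the state, without advancing time (a new reading comes with each control period).
- ctrl.read_camera(name): name is "scene" or "top"; returns the picture (400x640x3 uint8, red, green, blue); there is no depth.
- ctrl.get_calibration(name): a dict with "mtx" (3x3 intrinsics, pixels), "k1" (the pictures are not rectified: a ray, as slopes to the right and down, at radius r is drawn at 1 + k1 r^2 times it, then the intrinsics apply), "R" (3x3) and "t" (3): a world point X has camera coordinates R X + t. Camera axes: x right, y down, z forward; pixel columns grow to the right and rows downward; lengths in m; the calibration is good to about 2 mm. A picture is of the moment at which its call begins. get_calibration takes no time and is no camera call.
- ctrl.finish_job(): hands the job in; it is judged then, once.
The state is a dict: "time_s": time; "qpos": joint angles; "qvel": joint speeds; "joint_torque": joint torques, N m; "tool_pos": TCP position; "tcp_rot": TCP orientation; "force": force on the tool from outside, world axes, zero at the start; "wrist_torque": the same for the moment, N m; "grip_width": opening from 0.0 (shut) to 1.0 (fully open); "grip_force": force on a finger pad.
Only numpy, scipy, OpenCV 4.12 (cv2) and the standard library are available. Lean on these libraries where they do the work, as an engineer would, in place of code of your own. Each camera call takes 0.05 s, during which the arm holds its last target. There are 200 camera calls.

## Working session

There is one attempt and no reset: what is moved stays moved. The work goes in short steps, Python scripts to look and compute and a tool call to move; the robot and the scene stay as the last step left them, time stands still between calls to the robot, and variables do not carry over. Pictures are saved under pics/ and viewed, at most 10 in all, crops included, and the job is handed in when it is done.

Besides the shell and the picture viewer there is one more tool, called as name(argument=value, ...), one argument or row to a line, values as JSON. send_rows: Moves the arm, as the interface text tells. Its arguments: {"type":"object","properties":{"targets":{"type":"array"},"newtons":{"type":"number"}},"required":["targets"]}

```bash
mkdir -p pics; ls
python3 - <<'E'
from plant import ctrl
import cv2,numpy as np
print(ctrl.get_state())
for n in ("scene","top"):
    c=ctrl.get_calibration(n); print(n,c, "C=",-np.array(c["R"]).T@np.array(c["t"]))
    im=ctrl.read_camera(n); cv2.imwrite(f"pics/{n}0.png",im[:,:,::-1])
E
```

```text
pics
{'time_s': 0.0, 'qpos': array([72.23879146, 30.77883707, -0.25337895, 88.17159414,  0.14915385,
       61.15082818, -4.08075936]), 'qvel': array([-0.07413554, -0.06911982,  0.07353182,  0.02746444, -0.01082401,
       -0.04080869,  0.07988971]), 'joint_torque': array([-8.25908919e-04, -5.83419263e+01,  1.04867589e+00, -2.59104896e+01,
        1.24045793e-02,  9.53962473e-03,  7.42141111e-06]), 'tool_pos': array([ 0.15671684, -0.63016856,  0.23039199]), 'tcp_rot': array([-1.79899385e+02,  8.03600837e-03,  1.39703438e+01]), 'force': array([-0.67869296,  0.21025452,  0.79284682]), 'wrist_torque': array([-0.02151655, -0.02268081,  0.00444853]), 'grip_force': 0.0, 'grip_width': 0.9992443502875157}
scene {'mtx': array([[399.39317872,   0.        , 312.60291808],
       [  0.        , 399.39317872, 195.0022538 ],
       [  0.        ,   0.        ,   1.        ]]), 'k1': -0.028895437106201332, 'R': array([[ 0.11159676,  0.99371952,  0.00822669],
       [ 0.64135045, -0.06569651, -0.76443023],
       [-0.75908877,  0.09058413, -0.64465398]]), 't': array([-0.08481071, -0.27008756,  1.93110381])} C= [ 1.6485646  -0.10839312  1.03912836]
top {'mtx': array([[453.2499972 ,   0.        , 320.78042212],
       [  0.        , 453.2499972 , 201.07331011],
       [  0.        ,   0.        ,   1.        ]]), 'k1': -0.027259422438201168, 'R': array([[ 9.27039348e-04, -9.99999446e-01, -4.98624304e-04],
       [-9.94726347e-01, -8.71011594e-04, -1.02560890e-01],
       [ 1.02560398e-01,  5.91072713e-04, -9.94726603e-01]]), 't': array([0.02235966, 0.57609557, 1.47667492])} C= [0.42158835 0.02198861 1.52798385]
```

View pics/scene0.png

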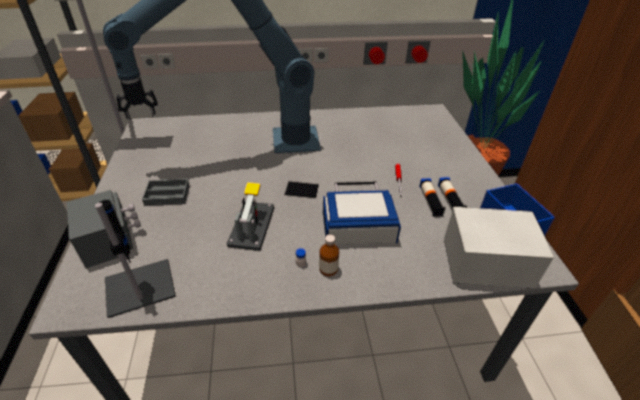

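View pics/top0.png

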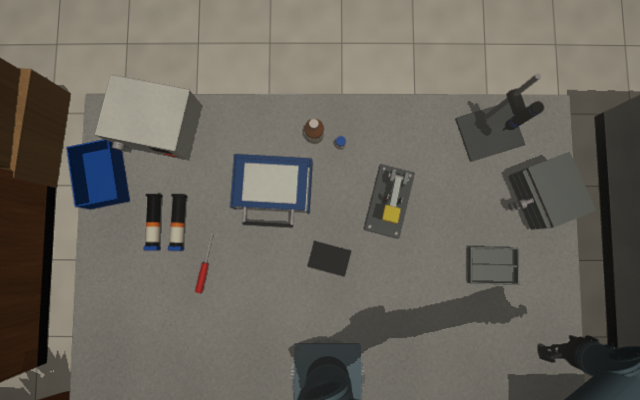

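The top view shows the controller near (271,182) with its bar at about (268,222). The lever unit is near (390,200) with its yellow pad at (391,214). The scene view shows the bar at (356,183) and the pad at (252,189). Next I'll enlarge both views.

Run:
```python
import cv2,numpy as np
t=cv2.imread("pics/top0.png");s=cv2.imread("pics/scene0.png")
a=cv2.resize(t[140:250,225:425],None,fx=4,fy=4,interpolation=cv2.INTER_CUBIC)[:, :800]
cv2.imwrite("pics/tc.png",a)
b=cv2.resize(s[165:265,220:420],None,fx=4,fy=4,interpolation=cv2.INTER_CUBIC)
cv2.imwrite("pics/sc.png",b)
```

```text
(no output)
```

View pics/tc.png

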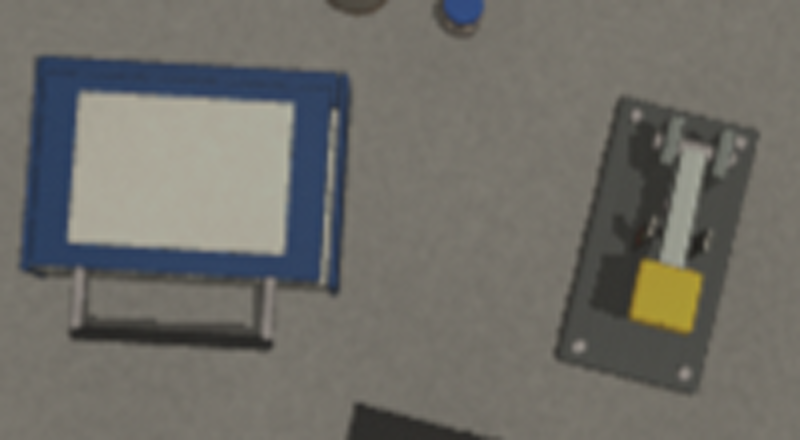

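View pics/sc.png

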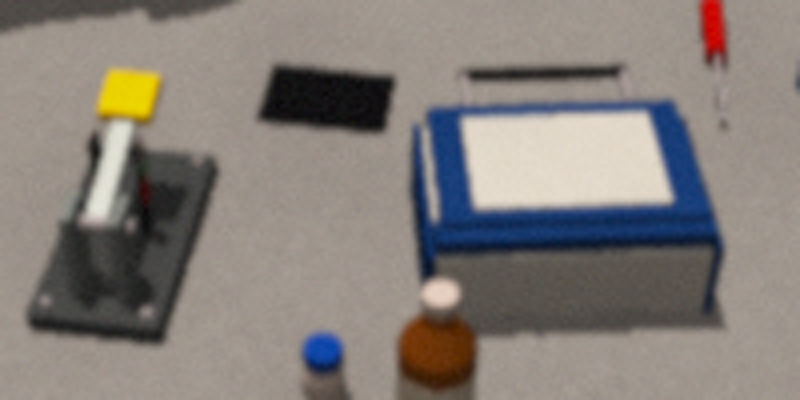

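The top crop shows the bar ends at (72,333) and (270,345) and the pad centre at (665,297). The scene crop shows the bar at (463..625,72) and the pad at (129,94). Next I'll measure these with masks and triangulate.

```bash
cat > h.py <<'E'
import numpy as np,cv2
from plant import ctrl
def ray(n,px):
    c=ctrl.get_calibration(n);K=np.array(c["mtx"]);R=np.array(c["R"]);t=np.array(c["t"])
    d=(np.array(px,float)-K[:2,2])/K[0,0]; u=d.copy()
    for _ in range(10): u=d/(1+c["k1"]*(u@u))
    v=R.T@np.append(u,1); return -R.T@t, v/np.linalg.norm(v)
def plane(n,px,z):
    C,v=ray(n,px); return C+v*(z-C[2])/v[2]
def tri(p1,p2):   # top px, scene px
    (a,u),(b,v)=ray("top",p1),ray("scene",p2)
    s=np.linalg.lstsq(np.c_[u,-v],b-a,rcond=None)[0]
    P,Q=a+u*s[0],b+v*s[1]; return (P+Q)/2,np.linalg.norm(P-Q)
def proj(n,X):
    c=ctrl.get_calibration(n);x=np.array(c["R"])@X+np.array(c["t"]);u=x[:2]/x[2]
    return np.array(c["mtx"])[:2,2]+c["mtx"][0][0]*u*(1+c["k1"]*(u@u))
def blob(m,roi):   # roi x0,y0,x1,y1 -> centroid & pts of biggest blob
    k=np.zeros(m.shape,np.uint8);x0,y0,x1,y1=roi;k[y0:y1,x0:x1]=m[y0:y1,x0:x1]
    n,l,s,c=cv2.connectedComponentsWithStats(k);i=1+np.argmax(s[1:,4])
    return c[i],s[i],np.argwhere(l==i)[:,::-1]
E
python3 - <<'E'
from h import *
t=cv2.imread("pics/top0.png");s=cv2.imread("pics/scene0.png")
np.set_printoptions(precision=4,suppress=True)
yel=lambda i:cv2.inRange(cv2.cvtColor(i,cv2.COLOR_BGR2HSV),(20,120,90),(35,255,255))
a=blob(yel(t),(300,150,450,250));b=blob(yel(s),(200,150,300,230))
print("pad",a[:2],b[:2],tri(a[0],b[0]),cv2.minAreaRect(a[2].astype(np.float32)))
g=cv2.cvtColor(t,cv2.COLOR_BGR2GRAY)
print(g[218:231,250:290:5])
d=blob((g<62).astype(np.uint8)*255,(238,219,298,230));print("bar top",d[:2],cv2.minAreaRect(d[2].astype(np.float32)))
gs=cv2.cvtColor(s,cv2.COLOR_BGR2GRAY)
e=blob((gs<70).astype(np.uint8)*255,(330,178,382,188));print("bar sc",e[:2],cv2.minAreaRect(e[2].astype(np.float32)))
print("bar",tri(d[0],e[0]))
def ends(p):
    p=p.astype(float);x=p[:,0];f=np.polyfit(x,p[:,1],1);return [(q,np.polyval(f,q)) for q in (x.min(),x.max())]
E1,E2=ends(d[2]),ends(e[2]); print(E1,E2)
for p in E1: print("barend@.12",plane("top",p,.12))
for p,q in ((E1[0],E2[1]),(E1[1],E2[0])): print(tri(p,q))
# plate corners (z .02) and hinge block back corners (z .105)
off=np.array([225,140])
for nm,p in dict(fl=(557,356),fr=(697,391),bl=(620,97),br=(757,131)).items(): print("plate",nm,plane("top",off+np.array(p)/4-.4,.02))
for nm,p in dict(bl=(38,57),br=(348,74)).items(): print("blk",nm,plane("top",off+np.array(p)/4-.4,.105))
E
```

```text
pad (array([390.9651, 213.7287]), array([382, 205,  19,  19, 258], dtype=int32)) (array([251.75  , 188.3977]), array([244, 182,  16,  14, 176], dtype=int32)) (array([ 0.5261, -0.1936,  0.1356]), np.float64(0.0002911560242246672)) ((391.0882873535156, 213.64707946777344), (16.492422103881836, 15.764816284179688), 14.03624439239502)
[[112 114 113 114 114 116 114 115]
 [ 97  97  97 113 112 115 113 117]
 [ 71  72  72  98  98 100  98 102]
 [ 57  59  64  72  74  72  73  76]
 [ 40  42  48  58  61  61  67  72]
 [ 39  39  41  42  43  47  52  62]
 [ 46  44  41  42  39  42  42  42]
 [ 84  75  56  48  44  45  41  40]
 [110 108  93  84  85  69  52  46]
 [113 115 115 109 114 100  90  88]
 [114 115 116 114 115 114 115 119]
 [116 114 114 116 115 114 117 118]
 [114 114 113 114 113 116 117 117]]
bar top (array([266.6923, 223.5714]), array([243, 221,  50,   6, 182], dtype=int32)) ((267.5586242675781, 223.50344848632812), (49.091609954833984, 3.8756535053253174), 3.3664605617523193)
bar sc (array([355.8861, 183.038 ]), array([338, 182,  37,   3,  79], dtype=int32)) ((356.0, 183.0), (2.0, 36.0), 90.0)
bar (array([0.497 , 0.1926, 0.1061]), np.float64(3.9306269882236214e-05))
[(np.float64(243.0), np.float64(222.1370013021608)), (np.float64(292.0), np.float64(225.1036576999645))] [(np.float64(338.0), np.float64(183.7643559861695)), (np.float64(374.0), np.float64(182.3023401159175))]
barend@.12 [0.5007 0.2647 0.12  ]
barend@.12 [0.4916 0.1122 0.12  ]
(array([0.5009, 0.2641, 0.1072]), np.float64(0.0055943288670242276))
(array([0.4932, 0.119 , 0.1053]), np.float64(0.01195219548107482))
plate fl [ 0.4852 -0.1204  0.02  ]
plate fr [ 0.4562 -0.2364  0.02  ]
plate bl [ 0.7035 -0.1755  0.02  ]
plate br [ 0.6747 -0.2907  0.02  ]
blk bl [0.7197 0.2999 0.105 ]
blk br [0.706  0.0522 0.105 ]
```

The measurements fit together:

| Item | Value |
|---|---|
| Controller yaw | about -3.3° |
| Controller hinge | (.698, .177) |
| Bar | (.495, .189, .106), so the display is nearly flat |
| Lever unit yaw | about -14° |
| Lever hinge | (.648, -.223) |
| Released pad | (.527, -.193, .138) |

I'll start moving now, by way of (.48, -.30).

```bash
cat >> h.py <<'E'
from scipy.spatial.transform import Rotation as Ro
np.set_printoptions(precision=4,suppress=True)
def rel(*targets):  # world (x,y,z,yaw,pitch-tilt about world y') -> tool-frame shift + rotvec from the measured pose
    s=ctrl.get_state();R0=Ro.from_euler("xyz",s["tcp_rot"],degrees=True)
    print("t",s["time_s"],s["tool_pos"],s["tcp_rot"],"F",s["force"],"grip",s["grip_width"],s["grip_force"])
    for x in targets:
        R=Ro.from_euler("xyz",[180,0,x[3]],degrees=True)
        print(R0.inv().apply(np.array(x[:3])-s["tool_pos"]),(R0.inv()*R).as_rotvec(degrees=True))
E
python3 - <<'E'
from h import *
rel((.44,-.42,.27,35),(.48,-.30,.28,45),(.494,.189,.22,86.7))
E
```

```text
t 0.1 [ 0.1568 -0.6302  0.2305] [-179.9113    0.0068   13.9738] F [-0.1306  0.1786  0.1202] grip 0.9979220565811943 0.0
[ 0.3256 -0.1357 -0.0393] [ -0.089   -0.0096 -21.0262]
[ 0.3934 -0.2425 -0.0492] [ -0.0884  -0.0174 -31.0262]
[ 0.5251 -0.7135  0.0115] [ -0.0808  -0.0505 -72.7262]
```

The manual's scale: shifts go in shares of 0.5 m and turns go in shares of pi/2 rad. Converting my numbers, 0.27 m / 0.5 = 0.54, 0.215 m / 0.5 = 0.43, -21 degrees / 90 = -0.2333.

send_rows(
  targets=[
    [0.1,-0.03,-0.02,0,0,-0.0444,0.0],
    [0.21,-0.08,-0.04,0,0,-0.0889,0.0],
    [0.32,-0.13,-0.06,0,0,-0.1333,0.0],
    [0.43,-0.18,-0.07,0,0,-0.1778,0.0],
    [0.54,-0.23,-0.08,0,0,-0.2333,0.0],
  ],
  newtons=60,
)

```text
time_s: 0.72
tool_pos: [0.3923, -0.4525, 0.2713]
tcp_rot: [-180.0, 0.0, 35.1]
force: [-0.2, -0.5, 0.7]
grip_width: 0.499
grip_force: 0.0
```

Run:
```python
from h import *
rel((.46,-.32,.28,45),(.48,-.05,.27,65),(.494,.189,.22,86.7))
```

```text
t 0.725 [ 0.3923 -0.4525  0.2713] [-179.9838    0.0105   35.119 ] F [-0.2121 -0.5415  0.6699] grip 0.4990302771925923 0.0
[ 0.1316 -0.0694 -0.0087] [-0.017  0.009 -9.881]
[ 0.3033 -0.2788  0.0013] [ -0.0185   0.006  -29.881 ]
[ 0.4522 -0.4662  0.0513] [ -0.0198   0.0025 -51.581 ]
```

In the tool's units: 0.22 m / 0.5 = 0.44, 0.05 m / 0.5 = 0.1, -23 degrees / 90 = -0.2556.

send_rows(
  targets=[
    [0.1,-0.06,0,0,0,-0.0556,0.0],
    [0.2,-0.12,0,0,0,-0.1111,0.0],
    [0.28,-0.2,0,0,0,-0.1556,0.0],
    [0.36,-0.29,0,0,0,-0.2,0.0],
    [0.44,-0.38,0,0,0,-0.2556,0.0],
  ],
)

```text
time_s: 1.35
tool_pos: [0.4624, -0.1702, 0.2711]
tcp_rot: [-180.0, 0.0, 58.1]
force: [1.1, 1.2, 0.0]
grip_width: 0.502
grip_force: 0.0
```

Run:
```python
from h import *
rel((.48,-.05,.27,70),(.494,.189,.22,86.7))
```

```text
t 1.35 [ 0.4624 -0.1702  0.2711] [-179.9877    0.0072   58.1199] F [1.0723 1.2254 0.0411] grip 0.5017152946854273 0.0
[ 0.1114 -0.0485  0.0011] [ -0.013    0.0059 -11.8801]
[ 0.3218 -0.1628  0.0511] [ -0.0138   0.0039 -28.5801]
```

In the tool's units: 0.25 m / 0.5 = 0.5, -0.05 m / 0.5 = -0.1, -28.5 degrees / 90 = -0.3167.

send_rows(
  targets=[
    [0.1,-0.05,0,0,0,-0.0611,0.0],
    [0.2,-0.1,0,0,0,-0.1222,0.0],
    [0.3,-0.15,0,0,0,-0.1889,0.0],
    [0.4,-0.2,0.02,0,0,-0.2556,0.0],
    [0.5,-0.252,0.04,0,0,-0.3167,0.0],
  ],
)

```text
time_s: 1.98
tool_pos: [0.4882, 0.108, 0.251]
tcp_rot: [180.0, 0.0, 86.6]
force: [1.8, -1.3, 0.0]
grip_width: 0.501
grip_force: 0.0
```

Run:
```python
from h import *
rel((.494,.189,.2,86.7),(.495,.189,.087,86.7))
```

```text
t 1.975 [0.4882 0.108  0.251 ] [179.9831   0.0161  86.6188] F [ 1.7643 -1.2547  0.0221] grip 0.5012935846743414 0.0
[0.0812 0.001  0.051 ] [ 0.0169  0.0161 -0.0812]
[0.0813 0.0019 0.164 ] [ 0.0169  0.0161 -0.0812]
```

In the tool's units: 0.11 m / 0.5 = 0.22, 0.001 m / 0.5 = 0.002.

send_rows(
  targets=[
    [0.1,0.002,0.04,0,0,0,0.0],
    [0.162,0.004,0.1,0,0,0,0.0],
    [0.162,0.004,0.16,0,0,0,0.0],
    [0.162,0.004,0.22,0,0,0,0.0],
    [0.162,0.004,0.22,0,0,0,0.0],
  ],
)

```text
time_s: 2.6
tool_pos: [0.4934, 0.1865, 0.1393]
tcp_rot: [-179.7, 0.1, 86.5]
force: [-0.3, 0.2, 0.7]
grip_width: 0.5
grip_force: 0.0
```

Run:
```python
from h import *
rel((.495,.189,.087,86.7))
t=ctrl.read_camera("top")[:,:,::-1];s=ctrl.read_camera("scene")[:,:,::-1]
a=cv2.resize(t[170:250,220:320],None,fx=6,fy=6,interpolation=cv2.INTER_CUBIC)[:400]
b=cv2.resize(s[150:200,320:420],None,fx=6,fy=6,interpolation=cv2.INTER_CUBIC)[:200]
b=cv2.resize(s[125:205,310:410],None,fx=6,fy=6,interpolation=cv2.INTER_CUBIC)
a=a[:480,:400];b=b[:480,100:500]
m=np.hstack([cv2.resize(t[170:250,235:302],(400,480)),b]);cv2.imwrite("pics/chk.png",m)
```

```text
t 2.6 [0.4934 0.1865 0.1393] [-179.7319    0.1178   86.4917] F [-0.3259  0.2282  0.6992] grip 0.4999418449009464 0.0
[0.0027 0.0016 0.0523] [-0.2683  0.1173 -0.2085]
```

View pics/chk.png

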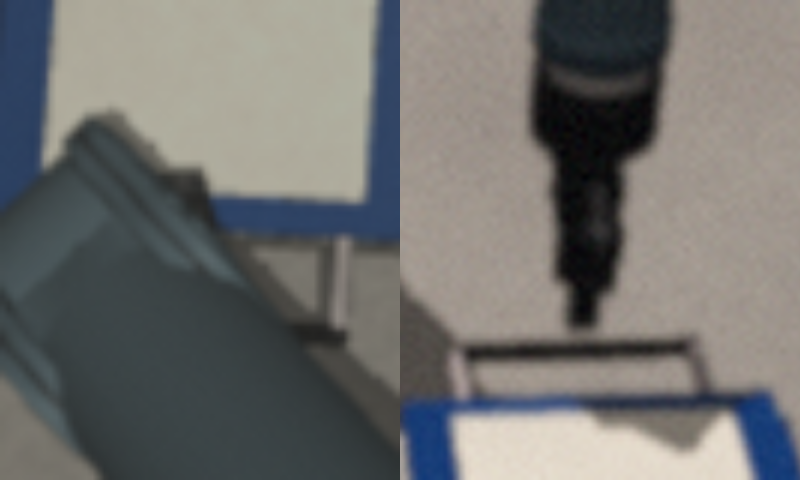

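The scene half of the picture shows the fingertips centred over the bar, with the tips at (580,325) and the bar at (455..690,348). The top view is covered by the arm. I'll descend and watch the force.

In the tool's units: 0.052 m / 0.5 = 0.104, 0.042 m / 0.5 = 0.084.

send_rows(
  targets=[
    [0.004,0.002,0.03,0,0,0,0.0],
    [0.004,0.002,0.06,0,0,0,0.0],
    [0.004,0.002,0.084,0,0,0,0.0],
    [0.004,0.002,0.104,0,0,0,0.0],
    [0.004,0.002,0.104,0,0,0,0.0],
  ],
)

```text
time_s: 3.32
tool_pos: [0.4958, 0.189, 0.0884]
tcp_rot: [-179.9, 0.0, 86.5]
force: [-1.3, 0.4, -0.2]
grip_width: 0.495
grip_force: 0.0
```

send_rows(
  targets=[
    [0,0,0,0,0,0,-0.5],
    [0,0,0,0,0,0,-1],
    [0,0,0,0,0,0,-1],
    [0,0,0,0,0,0,-1],
    [0,0,0,0,0,0,-1],
  ],
  newtons=60,
)

```text
time_s: 3.95
tool_pos: [0.4941, 0.1896, 0.0894]
tcp_rot: [-179.8, 0.1, 86.5]
force: [-7.3, 0.0, 5.5]
grip_width: 0.116
grip_force: 58.5
```

Run:
```python
from h import *
rel()
```

```text
t 3.95 [0.4941 0.1896 0.0894] [-179.8014    0.0592   86.5307] F [-7.2626  0.0404  5.4745] grip 0.1158902274080371 58.46358239650726
```

The bar is gripped. The side force suggests it sits about 2 mm nearer -x, which matches the hinge-based estimate. I'll lift along the arc with the tool kept vertical and a lighter grip so the bar can turn.

In the tool's units: -0.07 m / 0.5 = -0.14, 0.0105 m / 0.5 = 0.021.

send_rows(
  targets=[
    [0,-0.002,-0.028,0,0,0,-1],
    [0,0,-0.057,0,0,0,-1],
    [0,0.005,-0.085,0,0,0,-1],
    [0,0.012,-0.113,0,0,0,-1],
    [0,0.021,-0.14,0,0,0,-1],
  ],
  newtons=40,
)

```text
time_s: 4.58
tool_pos: [0.5058, 0.1888, 0.16]
tcp_rot: [-179.9, 0.0, 86.5]
force: [-3.1, 3.7, -6.3]
grip_width: 0.116
grip_force: 54.8
```

Run:
```python
from h import *
rel()
p=ctrl.get_state()["tool_pos"];X=np.array([.998,-.0575]);H=np.array([.6977,.177])
r=(H-p[:2])@X;z=p[2]+.019-.105;print("angle",np.arctan2(z,r),"r",np.hypot(r,z))
```

```text
t 4.575 [0.5058 0.1888 0.16  ] [-179.8756    0.015    86.5016] F [-3.102   3.7205 -6.3095] grip 0.11635674039379995 54.76619839668274
angle 0.36777440148317747 r 0.20594860426368422
```

In the tool's units: -0.061 m / 0.5 = -0.122, -0.026 m / 0.5 = -0.052.

send_rows(
  targets=[
    [0,0.011,-0.026,0,0,0,-1],
    [0,0.024,-0.052,0,0,0,-1],
    [0,0.039,-0.077,0,0,0,-1],
    [0,0.055,-0.1,0,0,0,-1],
    [0,0.073,-0.122,0,0,0,-1],
  ],
)

```text
time_s: 5.2
tool_pos: [0.5385, 0.187, 0.2207]
tcp_rot: [-179.5, 0.1, 86.6]
force: [-16.2, 2.4, 3.1]
grip_width: 0.113
grip_force: 53.5
```

```bash
cat >> h.py <<'E'
def ang():
    p=ctrl.get_state()["tool_pos"];X=np.array([.998,-.0575]);H=np.array([.6977,.177])
    r=(H-p[:2])@X;z=p[2]+.019-.105;print("angle",np.arctan2(z,r),"r",np.hypot(r,z))
E
python3 -c "
from h import *
rel();ang()"
```

```text
t 5.2 [0.5385 0.187  0.2207] [-179.4528    0.1306   86.582 ] F [-16.1519   2.3757   3.0794] grip 0.11314212574274839 53.463762402534485
angle 0.7015114821828432 r 0.20869310099604127
```

In the tool's units: 0.054 m / 0.5 = 0.108, -0.047 m / 0.5 = -0.094.

send_rows(
  targets=[
    [0,0.017,-0.024,0,0,0,-1],
    [0,0.038,-0.044,0,0,0,-1],
    [0,0.06,-0.062,0,0,0,-1],
    [0,0.083,-0.079,0,0,0,-1],
    [0,0.108,-0.094,0,0,0,-1],
  ],
)

```text
time_s: 5.82
tool_pos: [0.593, 0.184, 0.2704]
tcp_rot: [-179.5, 0.1, 86.6]
force: [-22.2, -2.5, 20.9]
grip_width: 0.117
grip_force: 52.7
```

```bash
python3 -c "
from h import *
rel();ang()
t=ctrl.read_camera('top')[:,:,::-1];s=ctrl.read_camera('scene')[:,:,::-1]
m=np.hstack([cv2.resize(t[140:240,220:320],(400,400)),cv2.resize(s[110:210,310:410],(400,400))]);cv2.imwrite('pics/up.png',m)"
```

```text
t 5.825 [0.593  0.184  0.2704] [-179.5451    0.1083   86.5848] F [-22.2051  -2.5223  20.9333] grip 0.1171787679413166 52.682098746299744
angle 1.0534642097722309 r 0.2121815449144555
```

View pics/up.png

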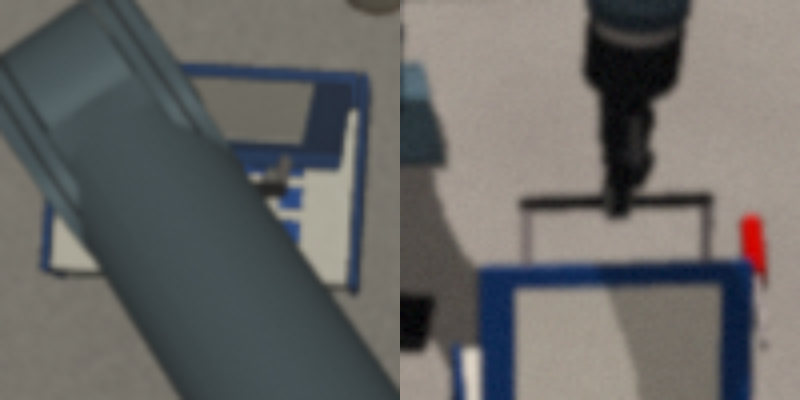

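The scene half shows the display up, with the bar at rows of about 203 and columns 520–712 of the crop, held near the fingertips. The top half shows the right end of the bar near (272,187). Next I'll compare the angle with projections along the arc.

Run:
```python
from h import *
X=np.array([.998,-.0575,0]);Y=np.array([.0575,.998,0]);Z=np.array([0,0,1]);H=np.array([.6977,.177,.105])
print("seen: scene L(440,160.8) R(488,159.8); top right end approx (290,186.5)")
for th in (0.95,1.0,1.05,1.1,1.15):
    b=H+.205*(-np.cos(th)*X+np.sin(th)*Z)
    e=b-.075*Y; f=b+.075*Y
    print(th,b,"scene",proj("scene",e),proj("scene",f),"top",proj("top",e))
p=ctrl.get_state()["tool_pos"];print("tip in scene",proj("scene",p))
```

```text
seen: scene L(440,160.8) R(488,159.8); top right end approx (290,186.5)
0.95 [0.5787 0.1839 0.2718] scene [339.578  159.9935] [384.0949 158.9213] top [289.8893 192.7561]
1.0 [0.5872 0.1834 0.2775] scene [339.9395 160.0459] [384.7947 158.9654] top [289.9478 189.4844]
1.05 [0.5959 0.1829 0.2828] scene [340.3088 160.2556] [385.5052 159.1659] top [290.024  186.1098]
1.1 [0.6049 0.1823 0.2877] scene [340.685  160.6258] [386.2248 159.5258] top [290.1177 182.6433]
1.15 [0.6141 0.1818 0.2921] scene [341.0672 161.1592] [386.9516 160.0477] top [290.2288 179.0969]
tip in scene [362.9512 162.3075]
```

The bar is at about 1.05 rad, and the top view gives 1.045. The tool is pressing inward along the radius with about 29 N, so I'll relax that before letting go.

In the tool's units: -0.0055 m / 0.5 = -0.011, -0.004 m / 0.5 = -0.008.

send_rows(
  targets=[
    [0,-0.003,-0.004,0,0,0,-1],
    [0,-0.006,-0.008,0,0,0,-1],
    [0,-0.008,-0.011,0,0,0,-1],
    [0,-0.008,-0.011,0,0,0,-1],
    [0,-0.008,-0.011,0,0,0,-1],
  ],
)

```text
time_s: 6.55
tool_pos: [0.5951, 0.1838, 0.2722]
tcp_rot: [179.8, -0.2, 86.5]
force: [7.6, 6.9, -14.6]
grip_width: 0.118
grip_force: 49.1
```

```bash
python3 -c "
from h import *
rel();ang()"
```

```text
t 6.55 [0.5951 0.1838 0.2722] [179.8234  -0.1536  86.4655] F [  7.6148   6.8563 -14.6025] grip 0.11815858411759458 49.06484663486481
angle 1.0661441664228801 r 0.21267769971828326
```

In the tool's units: 0.002 m / 0.5 = 0.004, 0.001 m / 0.5 = 0.002.

send_rows(
  targets=[
    [0,0.002,0.004,0,0,0,-1],
    [0,0.002,0.004,0,0,0,-1],
    [0,0.002,0.004,0,0,0,-0.4],
    [0,0.002,0.004,0,0,0,-0.1],
    [0,0.002,0.004,0,0,0,0.0],
  ],
)

```text
time_s: 7.18
tool_pos: [0.5944, 0.1824, 0.2707]
tcp_rot: [180.0, 0.0, 86.4]
force: [0.8, 0.3, 0.3]
grip_width: 0.504
grip_force: 0.0
```

```bash
python3 -c "
from h import *
rel();ang()"
```

```text
t 7.175 [0.5944 0.1824 0.2707] [179.995    0.0492  86.4258] F [0.7728 0.3222 0.2948] grip 0.5043575547693653 0.0
angle 1.0603752035693852 r 0.21172994712896992
```

Released with no force on the tool. I'll go straight up until clear.

In the tool's units: -0.14 m / 0.5 = -0.28, -0.1 m / 0.5 = -0.2.

send_rows(
  targets=[
    [0,0,-0.04,0,0,0,0.0],
    [0,0,-0.1,0,0,0,0.0],
    [-0.08,0,-0.17,0,0,0,0.0],
    [-0.18,0,-0.2,0,0,0,0.0],
    [-0.28,0,-0.2,0,0,0,-1],
  ],
)

```text
time_s: 7.8
tool_pos: [0.5861, 0.042, 0.3724]
tcp_rot: [179.8, 0.0, 86.5]
force: [0.7, -0.3, -0.3]
grip_width: 0.301
grip_force: 0.0
```

Run:
```python
from h import *
rel((.522,-.191,.18,76))
t=ctrl.read_camera('top')[:,:,::-1];s=ctrl.read_camera('scene')[:,:,::-1]
m=np.hstack([cv2.resize(t[140:240,220:320],(400,400)),cv2.resize(s[110:210,310:410],(400,400))]);cv2.imwrite('pics/up2.png',m)
```

```text
t 7.8 [0.5861 0.042  0.3724] [179.8293   0.0068  86.4765] F [ 0.7319 -0.2848 -0.3451] grip 0.30078478018263927 0.0
[-0.2365 -0.0502  0.1923] [ 0.1709 -0.0088 10.4765]
```

View pics/up2.png

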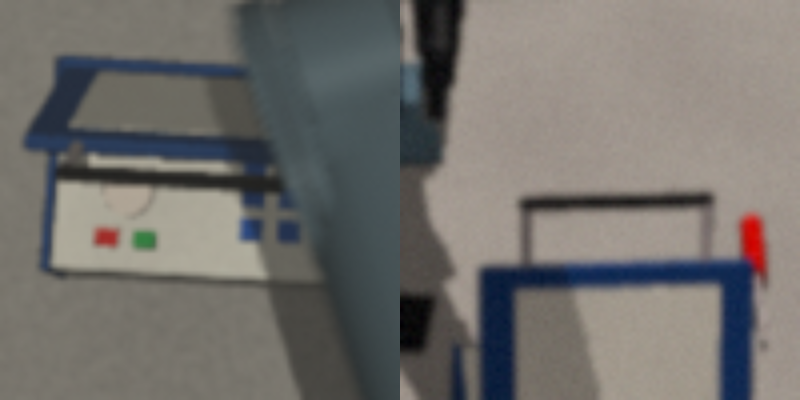

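The display stands free. The bar is at top crop (57,172)–(282,185) and scene crop (522..712,203..199). Next I'll triangulate its ends.

Run:
```python
from h import *
a=(220+57/4-.4,140+172/4-.4);b=(310+312/4-.4,110+199/4-.4);c=(220+283/4-.4,140+185/4-.4);d=(310+122/4-.4,110+203/4-.4)
X=np.array([.998,-.0575]);H=np.array([.6977,.177])
for p,q in ((a,b),(c,d)):
    P,e=tri(p,q);r=(H-P[:2])@X;z=P[2]-.105;print(P,e,"ang",np.arctan2(z,r),"r",np.hypot(r,z))
```

```text
[0.6014 0.2644 0.2824] 0.0003178173508217368 ang 1.052813905250426 r 0.20422648956033346
[0.5923 0.1071 0.283 ] 8.915800836898498e-05 ang 1.0539416912820703 r 0.20474423484258816
```

The display is at 1.053 rad and 204 mm radius, as required. Next is the lever, with the fingers shut.

In the tool's units: -0.237 m / 0.5 = -0.474, -0.15 m / 0.5 = -0.3, 10 degrees / 90 = 0.1111.

send_rows(
  targets=[
    [-0.1,-0.02,0,0,0,0.0222,-1],
    [-0.2,-0.04,0.04,0,0,0.0444,-1],
    [-0.3,-0.06,0.1,0,0,0.0667,-1],
    [-0.39,-0.08,0.17,0,0,0.0889,-1],
    [-0.474,-0.096,0.24,0,0,0.1111,-1],
  ],
)

```text
time_s: 8.52
tool_pos: [0.5224, -0.1918, 0.2499]
tcp_rot: [180.0, 0.0, 76.4]
force: [1.1, 1.5, 0.5]
grip_width: -0.001
grip_force: 0.0
```

```bash
python3 -c "
from h import *
rel((.524,-.192,.16,76),(.524,-.192,.141,76),(.523,-.192,.109,76))"
```

```text
t 8.525 [ 0.5224 -0.1918  0.2499] [179.9765   0.0376  76.3751] F [1.0848 1.4604 0.4951] grip -0.0013867471655829608 0.0
[0.0002 0.0015 0.0899] [0.0236 0.0375 0.3751]
[0.0002 0.0015 0.1089] [0.0236 0.0375 0.3751]
[0.     0.0005 0.1409] [0.0236 0.0375 0.3751]
```

In the tool's units: 0.095 m / 0.5 = 0.19, 0.001 m / 0.5 = 0.002.

send_rows(
  targets=[
    [0,0.002,0.06,0,0,0,-1],
    [0,0.002,0.12,0,0,0,-1],
    [0,0.002,0.17,0,0,0,-1],
    [0,0.002,0.19,0,0,0,-1],
    [0,0.002,0.19,0,0,0,-1],
  ],
)

```text
time_s: 9.15
tool_pos: [0.524, -0.1902, 0.1556]
tcp_rot: [-180.0, -0.0, 76.5]
force: [-0.5, 0.2, 0.7]
grip_width: 0.003
grip_force: 0.0
```

In the tool's units: 0.03 m / 0.5 = 0.06, 0.024 m / 0.5 = 0.048.

send_rows(
  targets=[
    [0,0,0.016,0,0,0,-1],
    [0,0,0.032,0,0,0,-1],
    [0,0,0.048,0,0,0,-1],
    [0,0,0.06,0,0,0,-1],
    [0,0,0.06,0,0,0,-1],
  ],
)

```text
time_s: 9.78
tool_pos: [0.5237, -0.1903, 0.1256]
tcp_rot: [-180.0, 0.0, 76.5]
force: [-3.1, 1.1, 7.0]
grip_width: -0.004
grip_force: 2.9
```

```bash
python3 -c "
from h import *
rel((.523,-.192,.109,76))"
```

```text
t 9.775 [ 0.5237 -0.1903  0.1256] [-179.9508    0.0124   76.4689] F [-3.0565  1.0779  7.0061] grip -0.0038232959047363934 2.866834489395842
[-0.0018 -0.0003  0.0166] [-0.0491  0.0126  0.4689]
```

In the tool's units: 0.0165 m / 0.5 = 0.033, -0.001 m / 0.5 = -0.002.

send_rows(
  targets=[
    [0,-0.001,0.01,0,0,0,-1],
    [0,-0.002,0.02,0,0,0,-1],
    [0,-0.002,0.028,0,0,0,-1],
    [0,-0.002,0.033,0,0,0,-1],
    [0,-0.002,0.033,0,0,0,-1],
  ],
)

```text
time_s: 10.4
tool_pos: [0.5218, -0.1899, 0.1092]
tcp_rot: [-179.8, 0.0, 76.5]
force: [-4.6, 1.1, 8.5]
grip_width: -0.003
grip_force: 4.1
```

Run:
```python
from h import *
rel((.523,-.192,.109,76))
t=ctrl.read_camera('top')[:,:,::-1];s=ctrl.read_camera('scene')[:,:,::-1]
m=np.hstack([cv2.resize(t[140:240,220:320],(400,400)),cv2.resize(s[160:260,210:310],(400,400),interpolation=cv2.INTER_CUBIC)]);cv2.imwrite('pics/lev.png',m)
```

```text
t 10.4 [ 0.5218 -0.1899  0.1092] [-179.8384    0.0231   76.4673] F [-4.6388  1.0599  8.4828] grip -0.003118755161897491 4.141700311593013
[-0.0018  0.0017  0.0002] [-0.1615  0.0237  0.4673]
```

View pics/lev.png

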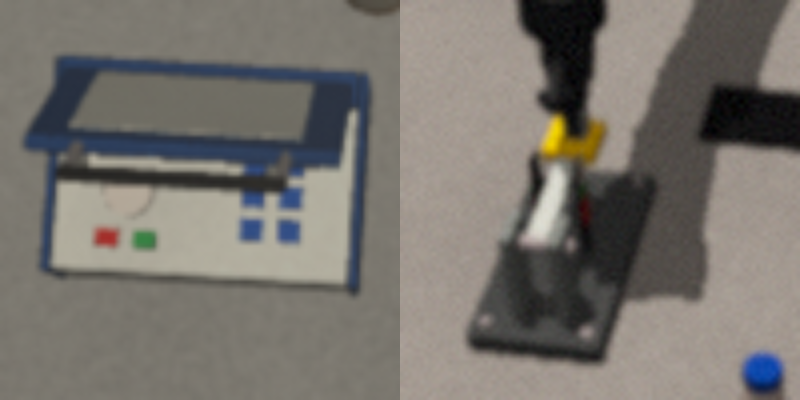

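The pad is pressed by the fingertips at crop (575,135), and the display is unchanged, with its bar at (57..282,172..185). The tip height of 0.109 m and the 8.5 N push both match the half-way position. I'll hold, check it is steady, and hand in.

send_rows(
  targets=[
    [0,0,0,0,0,0,-1],
    [0,0,0,0,0,0,-1],
    [0,0,0,0,0,0,-1],
    [0,0,0,0,0,0,-1],
    [0,0,0,0,0,0,-1],
  ],
)

```text
time_s: 11.12
tool_pos: [0.5218, -0.1899, 0.1094]
tcp_rot: [-179.8, 0.0, 76.5]
force: [-5.4, 0.5, 7.6]
grip_width: 0.002
grip_force: 4.1
```

Run:
```python
from h import *
rel()
s=ctrl.get_state()
if abs(s["tool_pos"][2]-.109)<.004 and s["force"][2]>5: print(ctrl.finish_job())
```

```text
t 11.125 [ 0.5218 -0.1899  0.1094] [-179.8446    0.0256   76.4645] F [-5.415   0.546   7.6073] grip 0.0021703046920829687 4.120004896113194
the job is handed in; nothing more can be done
None
```

I handed the job in at 11.1 s with the display standing free at about 60° (measured 1.053 rad) and the fingertips holding the purge lever about half way down (tip at 0.109 m, about 8 N); no verdict came back.

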